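# Sort the used prep things after service

### The job

Clear the front of the worktop: put the two empty steel portion cups into the blue wash rack, one in each bay; stand the filled portion cup and the salt shaker together on the wooden serving tray; and lay the red-handled probe thermometer lengthwise in the yellow tray. Everything must stand upright or lie flat on the floor of its tray, inside the rim; keep the filled cup upright so that it never spills, and leave the squeeze bottle and the spread tub at the back where they are.

Things in the scene. Friction and masses are not known exactly. Their poses are not given: they have to be found in the camera images.
- empty_cup_1: An empty steel portion cup, one of two that look alike (bare grey inside). Its origin is the centre of its underside, z up. Round, 61 mm across the small lip at the top, straight-tapered below it (about 56 mm outside just under the lip, 46 mm at the foot), 37 mm high, thin steel wall, 50 to 100 g. The two may go into either bay.
- empty_cup_2: The other empty steel portion cup, the same in every way. Its origin is the centre of its underside; 61 mm across the lip, 46 mm at the foot, 37 mm high.
- full_cup: The filled portion cup: same steel cup with a yellow filling almost to the lip. Its origin is the centre of its underside, z up. Round, 61 mm across the small lip at the top, straight-tapered below it (about 56 mm outside just under the lip, 46 mm at the foot), 37 mm high, thin steel wall, 50 to 100 g. 
- salt_shaker: White salt shaker with a grey domed steel cap. Its origin is the centre of its underside, z up. Round, 44 mm across at the foot and up to about 66 mm height, cap 34 mm across, 90 mm high in all, about 100 g.
- probe: Probe thermometer lying flat, 212 mm long, 60 g: red handle, thin steel spike. Origin under mid-length, on the surface. Handle 92 mm long, 18 wide, 22 high, centre at x -3 mm, y +59 mm; grasp across it, the weight is there. Spike (4 mm thick, axis 11 mm up) runs on toward -y. Its long axis is turned 6 degrees from y: the handle end points along (-0.105, +0.994).
- serving_tray: Fixed shallow wooden serving tray with brass studs in its corners and a brass lip at each short end; 140 mm (its x) by 210 mm (its y). Floor 5 mm thick, rim 4 mm thick and 13 mm high (8 mm above the floor). Origin under its centre on the worktop. Room for two things: say at y = +50 mm and y = -50 mm of the centre line.
- wash_rack: Fixed shallow blue plastic wash rack with white drain ribs, 118 mm (its x) by 222 mm (its y); a 4 mm divider along its x splits it into two bays of about 110 by 105 mm, centred at x = 0, y = +55 mm and y = -55 mm. Floor 5 mm thick, rim and divider 13 mm high (8 mm above the floor). Origin under its centre on the worktop.
- probe_tray: Fixed long shallow yellow plastic tray with a dark rubber inlay, 108 mm (its x) by 253 mm (its y, the long side); inner floor 100 by 245 mm, 5 mm thick, rim 4 mm thick and 13 mm high (8 mm above the floor). Origin under its centre on the worktop. The probe may lie in it either way round.
- squeeze_bottle: Bystander: standing squeeze bottle of pale dressing, 57 mm across, 218 mm high, behind the trays. Origin at the centre of its underside. Leave it alone.
- spread_tub: Bystander: closed green-and-white spread tub, 96 by 137 mm, 53 mm high, behind the trays. Origin at the centre of its underside. Leave it alone.

How it is judged (in metres and radians):
At the end, for the whole second after the job is handed in: An empty cup in each wash-rack bay (34 mm of its centre), full cup and shaker on the serving tray (46 mm across, 81 mm along), probe in the yellow tray (42 mm across, 20 mm along, 0.4 rad); all on the tray floors (5 mm), tilt under 0.12 rad, at rest ((((x of empty_cup_1 in the frame of wash_rack between -0.034 and 0.034 m and y of empty_cup_1 in the frame of wash_rack between 0.021 and 0.089 m and z of empty_cup_1 in the frame of wash_rack between 0 and 0.01 m and angle between empty_cup_1's own z axis and vertical below 0.12 rad) and (x of empty_cup_2 in the frame of wash_rack between -0.034 and 0.034 m and y of empty_cup_2 in the frame of wash_rack between -0.089 and -0.021 m and z of empty_cup_2 in the frame of wash_rack between 0 and 0.01 m and angle between empty_cup_2's own z axis and vertical below 0.12 rad)) or ((x of empty_cup_1 in the frame of wash_rack between -0.034 and 0.034 m and y of empty_cup_1 in the frame of wash_rack between -0.089 and -0.021 m and z of empty_cup_1 in the frame of wash_rack between 0 and 0.01 m and angle between empty_cup_1's own z axis and vertical below 0.12 rad) and (x of empty_cup_2 in the frame of wash_rack between -0.034 and 0.034 m and y of empty_cup_2 in the frame of wash_rack between 0.021 and 0.089 m and z of empty_cup_2 in the frame of wash_rack between 0 and 0.01 m and angle between empty_cup_2's own z axis and vertical below 0.12 rad))) and x of full_cup in the frame of serving_tray between -0.046 and 0.046 m and y of full_cup in the frame of serving_tray between -0.081 and 0.081 m and z of full_cup in the frame of serving_tray between 0 and 0.01 m and angle between each of full_cup, salt_shaker, probe's own z axis and vertical below 0.12 rad and x of salt_shaker in the frame of serving_tray between -0.046 and 0.046 m and y of salt_shaker in the frame of serving_tray between -0.081 and 0.081 m and z of salt_shaker in the frame of serving_tray between 0 and 0.01 m and x of probe in the frame of probe_tray between -0.042 and 0.042 m and y of probe in the frame of probe_tray between -0.02 and 0.02 m and z of probe in the frame of probe_tray between 0 and 0.01 m and angle between the y axis of probe and the y axis of probe_tray, either way round below 0.4 rad and linear speed of each of empty_cup_1, empty_cup_2, full_cup, salt_shaker, probe below 0.02 m/s and angular speed of each of empty_cup_1, empty_cup_2, full_cup, salt_shaker, probe below 0.2 rad/s); the robot touches nothing.
It fails at once if the filled cup was tipped by more than 0.5 rad (it would spill) (angle between full_cup's own z axis and vertical above 0.5 rad).
It fails at once if the squeeze bottle was shifted by more than 30 mm (distance of squeeze_bottle from where it was at the start of the episode above 0.03 m).
It fails at once if the spread tub was shifted by more than 30 mm (distance of spread_tub from where it was at the start of the episode above 0.03 m).
It also fails if it takes over 106 s, if anything falls off the work surface, if the arm or the gripper's body presses on something with over 40 N, if the wrist force passes 120 N, or if a joint passes its speed limit or range.

### The arm

A 7-joint arm with a two-finger parallel gripper is mounted at the origin on a cart in front of the work surface, level with it; the furniture and walls round the work are solid. World frame = base frame: x ahead of the robot, y to its left, z up, the work surface at z = 0. Lengths are in mm, angles in rad, forces in N, time in s.
With the tool pointing down it reaches from about 400 to 900 mm from the base axis. Payload 5.5 kg.
Tool frame: the origin (TCP) lies on the mounting face of the last link; the fingertips stand 178 mm ahead of it and the grasp point (between the pads) lies 159 mm ahead of it; z points along the fingers, y is the line along which they close (so a half turn about z gives the same grasp; the last joint's range is limited). The gripper opens to 92 mm and grips with 3 to 60 N. Pads are 19 mm wide; open, the fingers measure 130 mm over their backs; the gripper's body (75 mm by 190 mm) begins 47 mm behind the grasp point.
Start: joints at [-0.862, 0.501, -0.427, 1.55, 0.221, 1.138, -0.21], TCP at [280.235, 586.485, 404.729] pointing down, gripper open.
Joint ranges: [-2.88, 2.88], [-0.31, 2.03], [-1.54, 1.56], [0.2, 2.42], [-1.41, 4.55], [0.19, 2.02], [-2.57, 2.57]. Speed limits (rad/s): [2.57, 2.57, 3.14, 3.14, 3.14, 3.14, 3.14].

### API

Orientations are given as [roll, pitch, yaw] about the fixed x, y, z axes, in that order (R = Rz(yaw) Ry(pitch) Rx(roll)).
In Python, from station import env, cams, job gives the robot as it stands.
- The arm moves only by the tool arm_command, never from a script. Its arguments are lists of equal length, an entry for each row: "delta_rot": the turn, a rotation vector about the tool's x, y, z as a fraction of full scale, a list of three; "translation": the shift along the tool's x, y, z as a fraction of full scale, a list of three; "claw": the opening in per cent of the stroke, from 0 (shut) to 100 (fully open). A call has 1 to 8 rows; each row shifts and turns the commanded pose from where the row before left it, along the tool's axes as they then stand; what a row does not reach is not made up. Full scale, the value 1, is 0.06 m for a shift and 90 degrees for a turn. A row lasts 1/8 s, in which the tool goes at most 62.5 mm and 10.7 degrees, less where a joint would pass 70% of its speed; a pose out of reach is approached as far as the arm can. A call with a number of a shift or a turn outside -1 to 1 is refused whole. A call with a gripper value outside its range is refused whole. The fingers move at their own pace and stop on an object; "newtons" is the grip in N (left out, the last holds). Time passes only in rows, so rows that do not move let the fingers close. It gives the time, the measured TCP pose, the force, the opening and the grip force at its end, in the units of the state.
- env.get_state(): the state, without advancing time (a new reading comes with each control period).
- cams.get_image(name): name is "scene" or "top" or "wrist"; returns the picture (384x512x3 uint8, blue, green, red); there is no depth.
- cams.get_calibration(name): a dict with "vertical_fov" (degrees; the focal length in pixels is half the picture's height over the tangent of half this angle, whatever the lens; pixels are square), "cx", "cy" (the principal point, pixels), "extrinsics" (4x4, takes a point from world to camera coordinates). Camera axes: x right, y down, z forward; pixel columns grow to the right and rows downward; lengths in mm; the calibration is good to about 2 mm. A picture is of the moment at which its call begins: read the wrist's pose just before it. get_calibration takes no time and is no camera call; for the wrist camera it gives the pose at the moment of the call.
- job.close_job(): hands the job in; it is judged then, once.
The state is a dict: "t": time; "qpos": joint angles; "qd": joint speeds; "tau": joint torques, N m; "tool_pos": TCP position; "tool_rot": TCP orientation; "wrist_force": force on the tool from outside, world axes, zero at the start; "wrist_torque": the same for the moment, N m; "finger_gap": finger opening in mm; "grasp_force": force on a finger pad.
Only numpy, scipy, OpenCV 4.12 (cv2) and the standard library are available. Lean on these libraries where they do the work, as an engineer would, in place of code of your own. Each camera call takes 0.05 s, during which the arm holds its last target. There are 200 camera calls.

## Working session

There is one attempt and no reset: what is moved stays moved. The work goes in short steps, Python scripts to look and compute and a tool call to move; the robot and the scene stay as the last step left them, time stands still between calls to the robot, and variables do not carry over. Pictures are saved under pics/ and viewed, at most 17 in all, crops included, and the job is handed in when it is done.

Besides the shell and the picture viewer there is one more tool, called after "Call:" in YAML: its name, and indented under it one key for each argument. arm_command: Moves the arm, as the interface text tells. Its arguments: {"type":"object","properties":{"delta_rot":{"type":"array","items":{"type":"array","items":{"type":"number","minimum":-1,"maximum":1}}},"translation":{"type":"array","items":{"type":"array","items":{"type":"number","minimum":-1,"maximum":1}}},"claw":{"type":"array","items":{"type":"number"}},"newtons":{"type":"number"}},"required":["delta_rot","translation","claw"]}

```bash
mkdir -p pics; ls; python3 - <<'E'
from station import env,cams,job
import cv2,numpy as np
s=env.get_state(); print(s)
for n in("scene","top"):
    cv2.imwrite(f"pics/{n}0.png",cams.get_image(n)); c=cams.get_calibration(n); print(n,c)
E
```

```text
pics
{'t': 0.0, 'qpos': array([-0.86181713,  0.50189435, -0.42675821,  1.55143304,  0.22081056,
        1.13831892, -0.21028482]), 'qd': array([ 0.00232118, -0.00040688,  0.00123332, -0.00024021,  0.00028356,
        0.00112109, -0.00181149]), 'tau': array([ 7.64384931e-04, -5.66591299e+01, -5.81523076e+00, -2.79099029e+01,
       -6.85058394e-02,  3.07760085e-02,  2.06951809e-04]), 'tool_pos': array([280.17399543, 586.12983949, 403.65299955]), 'tool_rot': array([-3.13959646e+00, -5.15333838e-05,  2.69585557e+00]), 'wrist_force': array([ 0.68773754, -0.40406392,  0.11103071]), 'wrist_torque': array([-0.08628215,  0.01576417, -0.04948836]), 'grasp_force': 0.0, 'finger_gap': 91.88295023773973}
scene {'vertical_fov': 44.84584633083456, 'cx': 255.42793103465135, 'cy': 182.7004724781706, 'extrinsics': array([[-4.83129930e-01, -8.75541442e-01, -3.55731427e-03,
         3.53653789e+02],
       [-3.87160920e-01,  2.17278740e-01, -8.96044849e-01,
         2.68370155e+02],
       [ 7.85297328e-01, -4.31528832e-01, -4.43949293e-01,
         1.14988583e+03],
       [ 0.00000000e+00,  0.00000000e+00,  0.00000000e+00,
         1.00000000e+00]])}
top {'vertical_fov': 53.788599344940955, 'cx': 257.11403647531336, 'cy': 189.39192335984075, 'extrinsics': array([[-1.67778635e-02, -9.99821299e-01,  8.71050492e-03,
         6.76216193e+01],
       [-9.94758274e-01,  1.58127706e-02, -1.01024414e-01,
         5.90118863e+02],
       [ 1.00868624e-01, -1.03598207e-02, -9.94845815e-01,
         9.77784970e+02],
       [ 0.00000000e+00,  0.00000000e+00,  0.00000000e+00,
         1.00000000e+00]])}
```

View pics/top0.png

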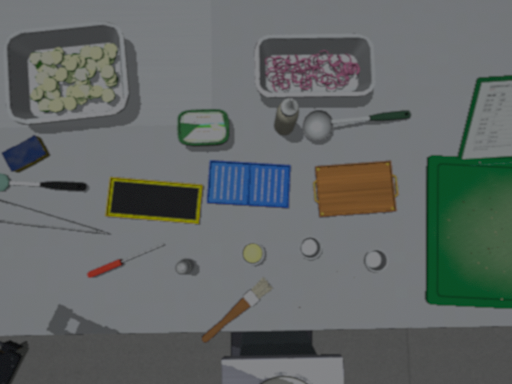

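View pics/scene0.png

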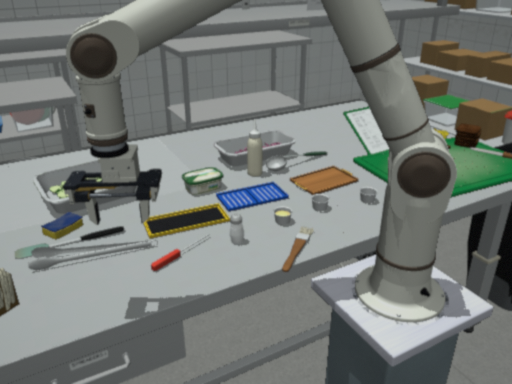

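The top view shows five things along the front, left to right:
- Probe, handle at (105,268) and tip at (164,245).
- Salt shaker at (185,267).
- Full cup at (254,254).
- Empty cups at (310,248) and (374,260).

The trays are behind them: yellow at (155,200), blue at (249,184), wooden at (355,188). The scene view agrees.

```bash
cat > h.py <<'E'
import cv2,numpy as np
from station import env,cams,job
def ray(c,px,z):
    f=192/np.tan(np.radians(c["vertical_fov"]/2)); E=c["extrinsics"]; R,t=E[:3,:3],E[:3,3]
    o=-R.T@t; d=R.T@np.array([(px[0]-c["cx"])/f,(px[1]-c["cy"])/f,1]); return o+d*(z-o[2])/d[2]
def biggest(mask,off=(0,0)):
    k,_=cv2.findContours(mask.astype(np.uint8)*255,cv2.RETR_EXTERNAL,cv2.CHAIN_APPROX_NONE,offset=off)
    return max(k,key=cv2.contourArea)
E
python3 - <<'E'
from h import *
im=cv2.imread("pics/top0.png"); c=cams.get_calibration("top"); hsv=cv2.cvtColor(im,cv2.COLOR_BGR2HSV); H,S,V=cv2.split(hsv)
def win(m,x0,y0,x1,y1): return biggest(m[y0:y1,x0:x1],(x0,y0))
def tray(n,m,w):
    r=cv2.minAreaRect(win(m,*w)); b=cv2.boxPoints(r); P=np.array([ray(c,p,13)[:2] for p in b])
    e=P[1]-P[0]; g=P[2]-P[1]; L=e if np.linalg.norm(e)>np.linalg.norm(g) else g; L=L*np.sign(L[1])
    print(n,r,P.mean(0).round(1),"len",np.linalg.norm(e).round(),np.linalg.norm(g).round(),"yaw",np.degrees(np.arctan2(-L[0],L[1])).round(1))
tray("rack",(H>95)&(H<130)&(S>120),(195,150,305,220))
tray("serv",(H<20)&(S>90),(300,150,410,225))
tray("ptray",(((H>20)&(H<38)&(S>120))|(V<50)),(100,170,210,232))
tray("probe",((H<8)|(H>172))&(S>120),(70,240,140,290))
for n,w,z in(("full",(236,236,274,274),37),("e1",(292,230,330,268),37),("e2",(356,242,394,280),37)):
    x0,y0,x1,y1=w; g=im[y0:y1,x0:x1].astype(int); bg=np.median(g.reshape(-1,3),0); m=np.abs(g-bg).max(2)>14
    k=win(np.pad(m,((y0,0),(x0,0))),*w) ; (u,v),r=cv2.minEnclosingCircle(k); print(n,(u,v),r,cv2.boundingRect(k),ray(c,(u,v),z).round(1))
for n,p,z in(("shk cap",(182,268),90),("tip",(164,245),11)): print(n,ray(c,p,z).round(1))
big=[cv2.resize(im[235:285,a:a+150],None,fx=5,fy=5,interpolation=cv2.INTER_CUBIC) for a in(80,240)]
cv2.imwrite("pics/c0.png",np.vstack(big))
E
```

```text
rack ((248.51649475097656, 183.728271484375), (81.15412139892578, 42.286041259765625), 3.468229293823242) [608.9  80.8] len 115.0 221.0 yaw -4.4
serv ((354.96270751953125, 188.50279235839844), (50.35856628417969, 77.1832275390625), 85.71085357666016) [ 591.5 -207.7] len 212.0 137.0 yaw 3.4
ptray ((153.89955139160156, 200.1886749267578), (93.80648040771484, 39.18427658081055), 4.830420017242432) [568.3 336. ] len 106.0 254.0 yaw -5.8
probe ((104.13314056396484, 268.31951904296875), (6.076923847198486, 35.69231414794922), 67.38013458251953) [389.9 465.1] len 92.0 16.0 yaw 21.7
full (253.8157958984375, 254.1842041015625) 12.780194282531738 (242, 243, 25, 24) [421.5  69.4  37. ]
e1 (308.5, 246.8333282470703) 6.3465728759765625 (303, 241, 12, 13) [437.9 -73.2  37. ]
e2 (374.5570373535156, 260.2181091308594) 11.776360511779785 (363, 250, 24, 22) [ 400.5 -244.1   37. ]
shk cap [394.8 245.5  90. ]
tip [448.  308.4  11. ]
```

View pics/c0.png

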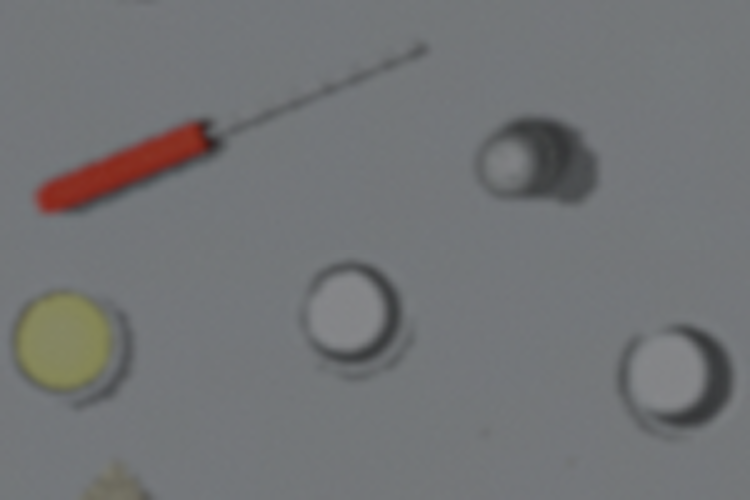

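The crop shows the lip circles at about (253,253), (310,248) and (375,260), the shaker cap at (182,267), and the probe clearly.

I'll move above the probe handle first and take a wrist look there.

Call:
arm_command:
  delta_rot:
    - [0, 0, 0.095]
    - [0, 0, 0.095]
    - [0, 0, 0.095]
    - [0, 0, 0.095]
    - [0, 0, 0.095]
    - [0, 0, 0]
    - [0, 0, 0]
    - [0, 0, 0]
  translation:
    - [0, 0, 0.33]
    - [0, 0, 0.33]
    - [0, 0, 0.33]
    - [0, 0, 0.33]
    - [0, 0, 0.33]
    - [-0.85, 0.32, 0]
    - [-0.85, 0.32, 0]
    - [-0.85, 0.32, 0]
  claw: [100, 100, 100, 100, 100, 100, 100, 100]
  newtons: 15

```text
t: 1.1
tool_pos: [391.1, 464.3, 305.2]
tool_rot: [-3.141, 0.0, 1.95]
wrist_force: [1.2, 0.2, -0.1]
finger_gap: 92.0
grasp_force: 0.0
```

```bash
cat >> h.py <<'E'
def go(x,y,z,yaw=None):
    "totals to a TCP target: turn first (in fractions), then tool shift fractions"
    s=env.get_state(); p=s["tool_pos"]; a=s["tool_rot"][2]; b=a if yaw is None else np.radians(yaw)
    r=-((b-a+np.pi)%(2*np.pi)-np.pi)/(np.pi/2); d=np.array([x,y])-p[:2]
    print("at",p.round(1),np.degrees(s["tool_rot"]).round(1),"gap",round(s["finger_gap"],1),"F",s["wrist_force"].round(1),"t",round(s["t"],2))
    print("turn",round(r,3),"shift",((d[0]*np.cos(b)+d[1]*np.sin(b))/60).round(3),((d[0]*np.sin(b)-d[1]*np.cos(b))/60).round(3),((p[2]-z)/60).round(3))
E
python3 - <<'E'
from h import *
go(390,465,181,111.7)
c=cams.get_calibration("wrist"); im=cams.get_image("wrist"); cv2.imwrite("pics/w1.png",im); print(c)
H,S,V=cv2.split(cv2.cvtColor(im,cv2.COLOR_BGR2HSV)); r=cv2.minAreaRect(biggest(((H<8)|(H>172))&(S>120)))
P=np.array([ray(c,p,11) for p in cv2.boxPoints(r)]); print(r,P.mean(0),P.round(1)); print(env.get_state()["qpos"])
E
```

```text
at [391.1 464.3 305.2] [-180.     0.   111.7] gap 92.0 F [ 1.2  0.2 -0.1] t 1.1
turn 0.001 shift 0.017 -0.013 2.07
{'vertical_fov': 70.71576732696492, 'cx': 256.48813956284016, 'cy': 192.07005696120572, 'extrinsics': array([[ 9.28133275e-01,  3.72244293e-01, -1.67635298e-03,
        -5.35602141e+02],
       [ 3.55218619e-01, -8.84317938e-01,  3.02987653e-01,
         2.63227045e+02],
       [ 1.11302996e-01, -2.81808394e-01, -9.52993007e-01,
         3.84617858e+02],
       [ 0.00000000e+00,  0.00000000e+00,  0.00000000e+00,
         1.00000000e+00]])}
((257.0, 188.0), (86.0, 16.0), 90.0) [392.61480374 461.43271911  11.        ] [[367.3 502.7  11. ]
 [382.3 508.8  11. ]
 [418.7 420.4  11. ]
 [402.1 413.8  11. ]]
[-0.73350673  0.51182606 -0.21945231  1.7529434   0.14580256  0.89572279
 -0.64801171]
```

View pics/w1.png

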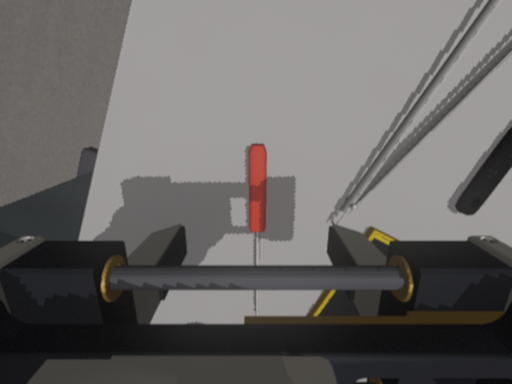

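The wrist view shows the red handle at (257,188), upright between the fingers, with the tongs clear to the right. I'll descend and grip.

Call:
arm_command:
  delta_rot:
    - [0, 0, 0]
    - [0, 0, 0]
    - [0, 0, 0]
    - [0, 0, 0]
    - [0, 0, 0]
    - [0, 0, 0]
    - [0, 0, 0]
    - [0, 0, 0]
  translation:
    - [0, 0, 0.6]
    - [0, 0, 0.6]
    - [0, 0, 0.5]
    - [0, 0, 0.35]
    - [0, 0, 0]
    - [0, 0, 0]
    - [0, 0, 0]
    - [0, 0, 0]
  claw: [100, 100, 100, 100, 0, 0, 0, 0]
  newtons: 20

```text
t: 2.15
tool_pos: [390.6, 466.0, 183.7]
tool_rot: [3.14, -0.001, 1.95]
wrist_force: [0.1, -0.0, 0.8]
finger_gap: 56.6
grasp_force: 0.0
```

```bash
python3 - <<'E'
from h import *
y=np.radians(-5.8); t=np.array([568.3,336])+59*np.array([-np.sin(y),np.cos(y)]); print(t)
go(*t,250,84.2)
E
```

```text
[574.26232153 394.69796182]
at [390.6 466.  183.7] [179.9  -0.  111.7] gap 56.6 F [ 0.1 -0.   0.8] t 2.15
turn 0.306 shift -0.873 3.165 -1.104
```

Call:
arm_command:
  delta_rot:
    - [0, 0, 0]
    - [0, 0, 0]
    - [0, 0, 0]
    - [0, 0, 0]
    - [0, 0, 0]
    - [0, 0, 0]
    - [0, 0, 0]
    - [0, 0, 0]
  translation:
    - [0, 0, 0]
    - [0, 0, 0]
    - [0, 0, 0]
    - [0, 0, 0]
    - [0, 0, 0]
    - [0, 0, 0]
    - [0, 0, -0.5]
    - [0, 0, -0.5]
  claw: [0, 0, 0, 0, 0, 0, 0, 0]

```text
t: 3.15
tool_pos: [390.1, 465.3, 242.7]
tool_rot: [-3.14, 0.001, 1.95]
wrist_force: [0.3, -1.0, -1.1]
finger_gap: 17.6
grasp_force: 20.0
```

Call:
arm_command:
  delta_rot:
    - [0, 0, 0.077]
    - [0, 0, 0.077]
    - [0, 0, 0.077]
    - [0, 0, 0.077]
    - [0, 0, 0]
    - [0, 0, 0]
    - [0, 0, 0]
    - [0, 0, 0]
  translation:
    - [0, 0, 0]
    - [0, 0, 0]
    - [0, 0, 0]
    - [0, 0, 0]
    - [-0.22, 0.79, 0]
    - [-0.22, 0.79, 0]
    - [-0.22, 0.79, 0]
    - [-0.22, 0.79, 0]
  claw: [0, 0, 0, 0, 0, 0, 0, 0]

```text
t: 4.15
tool_pos: [574.5, 392.6, 242.5]
tool_rot: [-3.141, 0.0, 1.466]
wrist_force: [0.4, 0.5, -1.2]
finger_gap: 18.2
grasp_force: 20.0
```

```bash
python3 - <<'E'
from h import *
go(574.3,394.7,189.5,84.2); print(env.get_state()["grasp_force"])
cv2.imwrite("pics/w2.png",cams.get_image("wrist"))
im=cams.get_image("top");c=cams.get_calibration("top");x=cv2.resize(im[160:235,70:220],None,fx=4,fy=4);cv2.imwrite("pics/t2.png",x)
E
```

```text
at [574.5 392.6 242.5] [-180.    0.   84.] gap 18.2 F [ 0.4  0.5 -1.2] t 4.15
turn -0.002 shift 0.034 -0.007 0.883
20.000348389148712
```

View pics/w2.png

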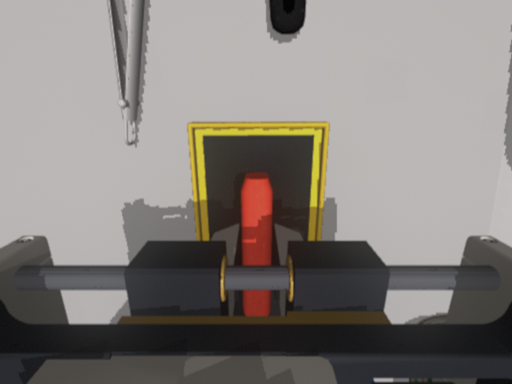

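The probe is held straight and centred in the yellow tray, with the handle at (257,200). I'll lower it, release, and lift.

Call:
arm_command:
  delta_rot:
    - [0, 0, 0]
    - [0, 0, 0]
    - [0, 0, 0]
    - [0, 0, 0]
    - [0, 0, 0]
    - [0, 0, 0]
    - [0, 0, 0]
    - [0, 0, 0]
  translation:
    - [0.03, 0, 0.4]
    - [0, 0, 0.3]
    - [0, 0, 0.17]
    - [0, 0, 0]
    - [0, 0, 0]
    - [0, 0, 0]
    - [0, 0, 0]
    - [0, 0, -0.5]
  claw: [0, 0, 0, 0, 45, 45, 45, 45]

```text
t: 5.25
tool_pos: [572.4, 394.1, 218.3]
tool_rot: [-3.138, 0.004, 1.466]
wrist_force: [-0.3, -0.1, -0.3]
finger_gap: 40.6
grasp_force: 0.0
```

```bash
python3 - <<'E'
from h import *
print(env.get_state()["qpos"][6])
go(437,-74,290,84.2);go(437,-74,290,180); c=cams.get_calibration("top")
for n,p,z in(("full",(252.8,253.2),37),("e1",(310.2,247.6),37),("e2",(375.2,260.2),37),("sh",(182,267),90)): print(n,ray(c,p,z).round(1))
E
```

```text
-0.7974021389400451
at [572.4 394.1 218.3] [-179.8    0.2   84. ] gap 40.6 F [-0.3 -0.1 -0.3] t 5.25
turn -0.002 shift -7.989 -1.456 -1.196
at [572.4 394.1 218.3] [-179.8    0.2   84. ] gap 40.6 F [-0.3 -0.1 -0.3] t 5.25
turn -1.067 shift 2.256 -7.801 -1.196
full [424.  72.  37.]
e1 [435.9 -77.6  37. ]
e2 [ 400.5 -245.8   37. ]
sh [397.2 245.5  90. ]
```

Next is the salt shaker. The fingers keep closing along x, so no turn is needed.

```bash
python3 - <<'E'
from h import *
go(397,246,300)
E
```

```text
at [572.4 394.1 218.3] [-179.8    0.2   84. ] gap 40.6 F [-0.3 -0.1 -0.3] t 5.25
turn -0.0 shift -2.761 -2.648 -1.362
```

Call:
arm_command:
  delta_rot:
    - [0, 0, 0]
    - [0, 0, 0]
    - [0, 0, 0]
    - [0, 0, 0]
    - [0, 0, 0]
    - [0, 0, 0]
    - [0, 0, 0]
    - [0, 0, 0]
  translation:
    - [0, 0, -0.68]
    - [0, 0, -0.68]
    - [-0.55, -0.53, 0]
    - [-0.55, -0.53, 0]
    - [-0.55, -0.53, 0]
    - [-0.55, -0.53, 0]
    - [-0.55, -0.53, 0]
    - [0, 0, 0]
  claw: [45, 45, 100, 100, 100, 100, 100, 100]

```text
t: 6.25
tool_pos: [395.7, 245.2, 302.0]
tool_rot: [-3.14, 0.002, 1.465]
wrist_force: [-0.2, 1.2, 0.4]
finger_gap: 91.3
grasp_force: 0.0
```

```bash
python3 - <<'E'
from h import *
go(397,246,204)
c=cams.get_calibration("wrist"); im=cams.get_image("wrist"); cv2.imwrite("pics/w3.png",im)
for z in(0,45,90):
  f=192/np.tan(np.radians(c["vertical_fov"]/2)); q=c["extrinsics"]@[397,246,z,1]; print(z,q[0]/q[2]*f+c["cx"],q[1]/q[2]*f+c["cy"],"px/mm",f/q[2])
np.save("w3.npy",c["extrinsics"])
E
```

```text
at [395.7 245.2 302. ] [-1.799e+02  1.000e-01  8.390e+01] gap 91.3 F [-0.2  1.2  0.4] t 6.25
turn -0.0 shift 0.016 0.021 1.634
0 258.0726293661139 183.7795050753893 px/mm 0.9209051141715752
45 258.233615283381 197.16763361432686 px/mm 1.0781475488710384
90 258.4608970096849 216.0691438704046 px/mm 1.3001441844365342
```

View pics/w3.png

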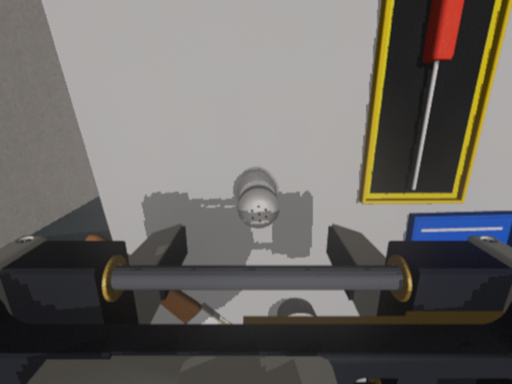

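The shaker cap is at (258,208), centred between the fingers. The probe lies inside the yellow tray.

Call:
arm_command:
  delta_rot:
    - [0, 0, 0]
    - [0, 0, 0]
    - [0, 0, 0]
    - [0, 0, 0]
    - [0, 0, 0]
    - [0, 0, 0]
    - [0, 0, 0]
  translation:
    - [0.03, 0.02, 0.5]
    - [0, 0, 0.5]
    - [0, 0, 0.4]
    - [0, 0, 0.23]
    - [0, 0, 0]
    - [0, 0, 0]
    - [0, 0, 0]
  claw: [100, 100, 100, 100, 0, 0, 0]
  newtons: 20

```text
t: 7.18
tool_pos: [400.0, 249.7, 205.2]
tool_rot: [3.14, -0.001, 1.466]
wrist_force: [0.0, 0.6, 0.0]
finger_gap: 66.2
grasp_force: 0.0
```

Call:
arm_command:
  delta_rot:
    - [0, 0, 0]
    - [0, 0, 0]
    - [0, 0, 0]
    - [0, 0, 0]
    - [0, 0, 0]
    - [0, 0, 0]
    - [0, 0, 0]
  translation:
    - [0, 0, 0]
    - [0, 0, 0]
    - [0, 0, 0]
    - [0, 0, 0]
    - [0, 0, -0.5]
    - [0, 0, -0.5]
    - [0, 0, -0.5]
  claw: [0, 0, 0, 0, 0, 0, 0]

```text
t: 8.05
tool_pos: [399.5, 249.1, 294.9]
tool_rot: [-3.141, 0.0, 1.466]
wrist_force: [0.5, -0.2, -1.2]
finger_gap: 40.7
grasp_force: 20.0
```

```bash
python3 - <<'E'
from h import *
y=np.radians(3.4); C=np.array([591.5,-207.7]); u=np.array([-np.sin(y),np.cos(y)]); print("far",C-50*u,"near",C+50*u)
go(*(C-50*u),211)
for k in(1,-1): 
  v=np.radians(-4.4); print("bay",np.array([608.9,80.8])+k*55*np.array([-np.sin(v),np.cos(v)]))
E
```

```text
far [ 594.46531868 -257.6119914 ] near [ 588.53468132 -157.7880086 ]
at [399.5 249.1 294.9] [-180.    0.   84.] gap 40.7 F [ 0.5 -0.2 -1.2] t 8.05
turn -0.0 shift -8.058 4.117 1.398
bay [613.11954655 135.63790137]
bay [604.68045345  25.96209863]
```

Call:
arm_command:
  delta_rot:
    - [0, 0, 0]
    - [0, 0, 0]
    - [0, 0, 0]
    - [0, 0, 0]
    - [0, 0, 0]
    - [0, 0, 0]
    - [0, 0, 0]
    - [0, 0, 0]
  translation:
    - [-0.4, 0.2, 0]
    - [-0.7, 0.35, 0]
    - [-0.75, 0.4, 0]
    - [-0.75, 0.4, 0]
    - [-0.75, 0.4, 0]
    - [-0.75, 0.4, 0]
    - [-0.75, 0.4, 0]
    - [-0.75, 0.4, 0]
  claw: [0, 0, 0, 0, 0, 0, 0, 0]

```text
t: 9.05
tool_pos: [540.8, -105.1, 294.0]
tool_rot: [3.142, 0.0, 1.466]
wrist_force: [0.2, 0.3, -1.7]
finger_gap: 40.8
grasp_force: 20.0
```

Call:
arm_command:
  delta_rot:
    - [0, 0, 0]
    - [0, 0, 0]
    - [0, 0, 0]
    - [0, 0, 0]
    - [0, 0, 0]
  translation:
    - [-0.75, 0.4, 0]
    - [-0.75, 0.35, 0]
    - [-0.6, 0.3, 0]
    - [-0.35, 0.1, 0]
    - [0, 0, 0]
  claw: [0, 0, 0, 0, 0]

```text
t: 9.68
tool_pos: [592.8, -258.4, 293.7]
tool_rot: [-3.14, 0.001, 1.463]
wrist_force: [-1.2, 1.6, -0.8]
finger_gap: 40.7
grasp_force: 20.0
```

```bash
python3 - <<'E'
from h import *
go(594.5,-257.6,211,84); print(env.get_state()["qpos"].round(2))
E
```

```text
at [ 592.8 -258.4  293.7] [-179.9    0.    83.8] gap 40.7 F [-1.2  1.6 -0.8] t 9.68
turn -0.002 shift 0.016 0.026 1.378
[ 0.31  0.58  0.08  1.66 -0.05  0.91  0.3 ]
```

Call:
arm_command:
  delta_rot:
    - [0, 0, 0]
    - [0, 0, 0]
    - [0, 0, 0]
    - [0, 0, 0]
    - [0, 0, 0]
    - [0, 0, 0]
    - [0, 0, 0]
    - [0, 0, 0]
  translation:
    - [0.02, 0.02, 0.45]
    - [0, 0, 0.45]
    - [0, 0, 0.3]
    - [0, 0, 0.15]
    - [0, 0, 0.04]
    - [0, 0, 0]
    - [0, 0, 0]
    - [0, 0, 0]
  claw: [0, 0, 0, 0, 0, 0, 75, 75]

```text
t: 10.68
tool_pos: [595.3, -256.0, 211.8]
tool_rot: [3.14, 0.0, 1.466]
wrist_force: [0.7, 0.3, 0.3]
finger_gap: 56.7
grasp_force: 0.0
```

Call:
arm_command:
  delta_rot:
    - [0, 0, 0]
    - [0, 0, 0]
    - [0, 0, 0]
    - [0, 0, 0]
    - [0, 0, 0]
    - [0, 0, 0]
    - [0, 0, 0]
    - [0, 0, 0]
  translation:
    - [0, 0, 0]
    - [0, 0, 0]
    - [0, 0, -0.4]
    - [0, 0, -0.6]
    - [0, 0, -0.6]
    - [0, 0, 0]
    - [0, 0, 0]
    - [0, 0, 0]
  claw: [75, 75, 75, 75, 100, 100, 100, 100]

```text
t: 11.68
tool_pos: [594.3, -255.4, 305.4]
tool_rot: [-3.139, -0.001, 1.466]
wrist_force: [0.2, -0.0, -0.5]
finger_gap: 91.9
grasp_force: 0.0
```

```bash
python3 - <<'E'
from h import *
go(400.5,-245.8,189); cv2.imwrite("pics/t4.png",cams.get_image("top")[140:300,80:420])
go(424,72,189)
E
```

```text
at [ 594.3 -255.4  305.4] [-179.8   -0.    84. ] gap 91.9 F [ 0.2 -0.  -0.5] t 11.68
turn -0.0 shift -0.178 -3.229 1.939
at [ 594.4 -255.5  305.4] [-179.9   -0.    84. ] gap 92.0 F [ 0.  -0.4  0.3] t 11.72
turn -0.0 shift 5.131 -3.395 1.939
```

Call:
arm_command:
  delta_rot:
    - [0, 0, 0]
    - [0, 0, 0]
    - [0, 0, 0]
    - [0, 0, 0]
    - [0, 0, 0]
    - [0, 0, 0]
  translation:
    - [-0.04, -0.5, 0]
    - [-0.04, -0.8, 0]
    - [-0.05, -0.8, 0]
    - [-0.05, -0.8, 0]
    - [0, -0.33, 0]
    - [0, 0, 0]
  claw: [100, 100, 100, 100, 100, 100]

```text
t: 12.48
tool_pos: [399.6, -246.2, 306.4]
tool_rot: [-3.14, -0.001, 1.464]
wrist_force: [0.8, 0.4, 0.2]
finger_gap: 91.8
grasp_force: 0.0
```

```bash
cat >> h.py <<'E'
def look(name,x,y,z=37):
    c=cams.get_calibration("wrist"); im=cams.get_image("wrist"); cv2.imwrite(f"pics/{name}.png",im)
    f=192/np.tan(np.radians(c["vertical_fov"]/2)); q=c["extrinsics"]@[x,y,z,1]; print("expect px",q[0]/q[2]*f+c["cx"],q[1]/q[2]*f+c["cy"],"px/mm",f/q[2])
    return im,c
E
python3 - <<'E'
from h import *
go(400.5,-245.8,189)
look("w5",400.5,-245.8)
E
```

```text
at [ 399.6 -246.2  306.4] [-179.9   -0.    83.9] gap 91.8 F [0.8 0.4 0.2] t 12.47
turn -0.0 shift 0.008 0.014 1.957
expect px 257.6727810767897 194.34194096371027 px/mm 1.0281120103603836
```

View pics/w5.png

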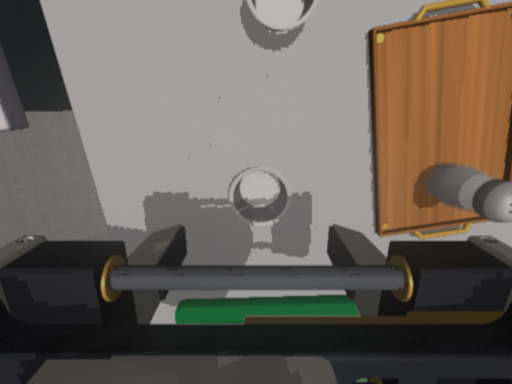

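View pics/t4.png

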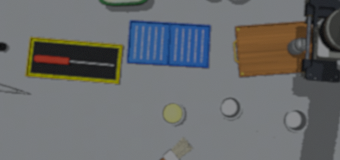

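The lip of empty cup 2 is at (260,196), within 2 mm of where I expected it. The shaker stands on the wooden tray. I'll grip the cup.

Call:
arm_command:
  delta_rot:
    - [0, 0, 0]
    - [0, 0, 0]
    - [0, 0, 0]
    - [0, 0, 0]
    - [0, 0, 0]
    - [0, 0, 0]
    - [0, 0, 0]
    - [0, 0, 0]
  translation:
    - [0, 0.04, 0.6]
    - [0, 0, 0.6]
    - [0, 0, 0.5]
    - [0, 0, 0.25]
    - [0, 0, 0]
    - [0, 0, 0]
    - [0, 0, 0]
    - [0, 0, 0]
  claw: [100, 100, 100, 100, 0, 0, 0, 0]
  newtons: 15

```text
t: 13.52
tool_pos: [403.8, -246.7, 190.8]
tool_rot: [3.14, 0.001, 1.466]
wrist_force: [0.6, 0.7, 3.1]
finger_gap: 57.1
grasp_force: 15.0
```

Call:
arm_command:
  delta_rot:
    - [0, 0, 0]
    - [0, 0, 0]
    - [0, 0, 0]
    - [0, 0, 0]
  translation:
    - [0, 0, 0]
    - [0, 0, 0]
    - [0, 0, -0.5]
    - [0, 0, -0.5]
  claw: [0, 0, 0, 0]

```text
t: 14.02
tool_pos: [403.1, -246.3, 250.3]
tool_rot: [-3.14, -0.001, 1.466]
wrist_force: [0.1, 0.3, -0.1]
finger_gap: 57.5
grasp_force: 15.0
```

```bash
python3 - <<'E'
from h import *
go(613.1,135.6,250); look("w6",400,-246,90)
E
```

```text
at [ 403.1 -246.3  250.3] [-179.9   -0.    84. ] gap 57.5 F [ 0.1  0.3 -0.1] t 14.03
turn -0.0 shift 6.696 2.815 0.004
expect px 251.37207000648897 252.6660786268137 px/mm 1.6984505394187284
```

View pics/w6.png

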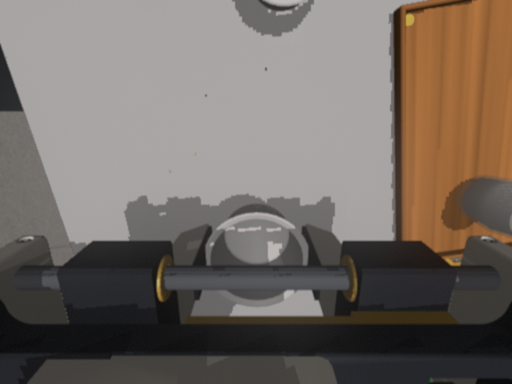

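Cup 2 is held level at (258,255). I'll carry it to the far bay (+y).

Call:
arm_command:
  delta_rot:
    - [0, 0, 0]
    - [0, 0, 0]
    - [0, 0, 0]
    - [0, 0, 0]
    - [0, 0, 0]
    - [0, 0, 0]
    - [0, 0, 0]
    - [0, 0, 0]
  translation:
    - [0.4, 0.15, 0]
    - [0.75, 0.3, 0]
    - [0.75, 0.32, 0]
    - [0.75, 0.32, 0]
    - [0.75, 0.32, 0]
    - [0.75, 0.32, 0]
    - [0.75, 0.32, 0]
    - [0.75, 0.32, 0]
  claw: [0, 0, 0, 0, 0, 0, 0, 0]

```text
t: 15.08
tool_pos: [580.8, 77.2, 249.7]
tool_rot: [-3.141, 0.0, 1.466]
wrist_force: [0.2, -0.7, -0.3]
finger_gap: 57.4
grasp_force: 15.0
```

Call:
arm_command:
  delta_rot:
    - [0, 0, 0]
    - [0, 0, 0]
    - [0, 0, 0]
  translation:
    - [0.65, 0.28, 0]
    - [0.4, 0.17, 0]
    - [0, 0, 0]
  claw: [0, 0, 0]

```text
t: 15.45
tool_pos: [613.9, 138.6, 249.4]
tool_rot: [-3.141, -0.001, 1.47]
wrist_force: [-0.5, 0.7, -1.3]
finger_gap: 57.3
grasp_force: 15.0
```

```bash
python3 - <<'E'
from h import *
go(613.1,135.6,196); look("w7",613,135.6)
E
```

```text
at [613.9 138.6 249.4] [-1.80e+02 -1.00e-01  8.42e+01] gap 57.3 F [-0.5  0.7 -1.3] t 15.45
turn -0.0 shift -0.051 -0.009 0.891
expect px 255.515668892084 221.62457538991347 px/mm 1.288282402370122
```

View pics/w7.png

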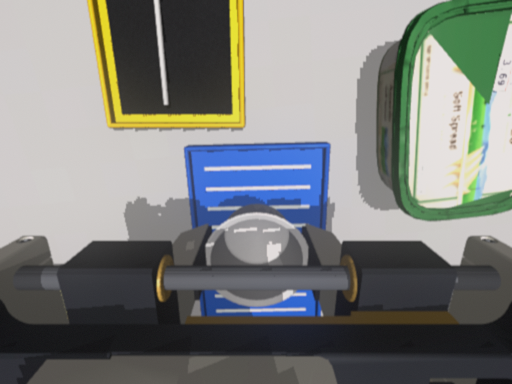

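The cup is over the blue bay, whose end rim is at row 147. I'll lower it and release.

Call:
arm_command:
  delta_rot:
    - [0, 0, 0]
    - [0, 0, 0]
    - [0, 0, 0]
    - [0, 0, 0]
    - [0, 0, 0]
    - [0, 0, 0]
    - [0, 0, 0]
    - [0, 0, 0]
  translation:
    - [-0.04, 0, 0.35]
    - [0, 0, 0.3]
    - [0, 0, 0.15]
    - [0, 0, 0.08]
    - [0, 0, 0]
    - [0, 0, 0]
    - [0, 0, 0]
    - [0, 0, 0]
  claw: [0, 0, 0, 0, 0, 80, 80, 80]

```text
t: 16.5
tool_pos: [613.8, 133.3, 197.6]
tool_rot: [3.141, -0.0, 1.466]
wrist_force: [-0.4, -0.2, -0.9]
finger_gap: 73.3
grasp_force: 0.0
```

Call:
arm_command:
  delta_rot:
    - [0, 0, 0]
    - [0, 0, 0]
    - [0, 0, 0]
    - [0, 0, 0]
    - [0, 0, 0]
    - [0, 0, 0]
  translation:
    - [0, 0, 0]
    - [0, 0, -0.3]
    - [0, 0, -0.5]
    - [0, 0, -0.6]
    - [0, 0, -0.4]
    - [0, 0, 0]
  claw: [80, 80, 80, 80, 100, 100]

```text
t: 17.25
tool_pos: [614.8, 133.5, 308.8]
tool_rot: [3.136, -0.002, 1.466]
wrist_force: [0.1, 0.9, -0.9]
finger_gap: 88.4
grasp_force: 0.0
```

```bash
python3 - <<'E'
from h import *
go(424,72,305)
E
```

```text
at [614.8 133.5 308.8] [ 1.797e+02 -1.000e-01  8.400e+01] gap 88.4 F [ 0.1  0.9 -0.9] t 17.25
turn -0.0 shift -1.352 -3.054 0.064
```

Next, the full cup.

Call:
arm_command:
  delta_rot:
    - [0, 0, 0]
    - [0, 0, 0]
    - [0, 0, 0]
    - [0, 0, 0]
    - [0, 0, 0]
    - [0, 0, 0]
  translation:
    - [-0.25, -0.5, 0]
    - [-0.3, -0.7, 0]
    - [-0.3, -0.7, 0]
    - [-0.3, -0.7, 0]
    - [-0.2, -0.45, 0.06]
    - [0, 0, 0]
  claw: [100, 100, 100, 100, 100, 100]

```text
t: 18.0
tool_pos: [420.6, 71.0, 300.8]
tool_rot: [-3.138, 0.001, 1.465]
wrist_force: [0.6, -0.0, 0.3]
finger_gap: 92.1
grasp_force: 0.0
```

```bash
python3 - <<'E'
from h import *
go(424,72,190); im,c=look("w8",424,72)
H,S,V=cv2.split(cv2.cvtColor(im,cv2.COLOR_BGR2HSV)); k=biggest(((H>22)&(H<36)&(S>60)&(V>80))[130:250,200:320],(200,130)); (u,v),r=cv2.minEnclosingCircle(k); print(u,v,r,ray(c,(u,v),34))
E
```

```text
at [420.6  71.  300.8] [-1.798e+02  1.000e-01  8.400e+01] gap 92.1 F [ 0.6 -0.   0.3] t 18.0
turn -0.0 shift 0.022 0.055 1.847
expect px 260.696457509511 194.82858416232335 px/mm 1.0511053616432207
262.3493957519531 188.99562072753906 25.369365692138672 [426.08856193  76.69530265  34.        ]
```

View pics/w8.png

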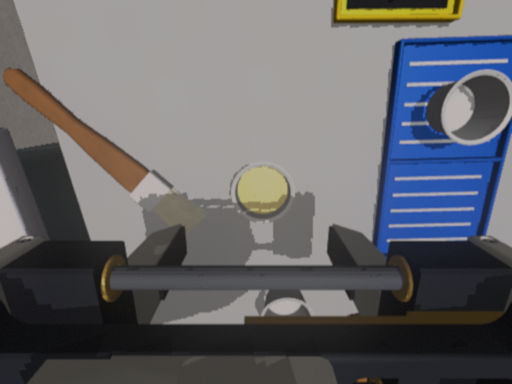

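The full cup's lip is at (262,190), about 3 mm off the estimate. Empty cup 2 stands in its bay. I'll descend with the fingers slightly narrower because the brush is close.

Call:
arm_command:
  delta_rot:
    - [0, 0, 0]
    - [0, 0, 0]
    - [0, 0, 0]
    - [0, 0, 0]
    - [0, 0, 0]
    - [0, 0, 0]
    - [0, 0, 0]
    - [0, 0, 0]
  translation:
    - [0.075, 0.075, 0.5]
    - [0, 0, 0.5]
    - [0, 0, 0.45]
    - [0, 0, 0.25]
    - [0, 0, 0.14]
    - [0, 0, 0]
    - [0, 0, 0]
    - [0, 0, 0]
  claw: [85, 85, 85, 85, 85, 0, 0, 0]
  newtons: 15

```text
t: 19.05
tool_pos: [428.3, 76.0, 191.8]
tool_rot: [3.141, -0.001, 1.466]
wrist_force: [-0.6, -0.4, 0.1]
finger_gap: 55.7
grasp_force: 15.0
```

Call:
arm_command:
  delta_rot:
    - [0, 0, 0]
    - [0, 0, 0]
    - [0, 0, 0]
    - [0, 0, 0]
    - [0, 0, 0]
    - [0, 0, 0]
  translation:
    - [0, 0, 0]
    - [0, 0, 0]
    - [0, 0, -0.2]
    - [0, 0, -0.4]
    - [0, 0, -0.4]
    - [0, 0, -0.2]
  claw: [0, 0, 0, 0, 0, 0]

```text
t: 19.8
tool_pos: [428.3, 75.9, 264.6]
tool_rot: [3.14, -0.001, 1.466]
wrist_force: [0.4, -0.9, -1.5]
finger_gap: 55.6
grasp_force: 15.0
```

```bash
python3 - <<'E'
from h import *
go(588.5,-157.8,196)
E
```

```text
at [428.3  75.9 264.6] [179.9  -0.   84. ] gap 55.6 F [ 0.4 -0.9 -1.5] t 19.8
turn -0.0 shift -3.594 3.063 1.144
```

Call:
arm_command:
  delta_rot:
    - [0, 0, 0]
    - [0, 0, 0]
    - [0, 0, 0]
    - [0, 0, 0]
    - [0, 0, 0]
    - [0, 0, 0]
    - [0, 0, 0]
    - [0, 0, 0]
  translation:
    - [-0.14, 0.12, 0]
    - [-0.29, 0.25, 0]
    - [-0.43, 0.37, 0]
    - [-0.47, 0.4, 0]
    - [-0.47, 0.4, 0]
    - [-0.47, 0.4, 0]
    - [-0.47, 0.4, 0]
    - [-0.43, 0.37, 0]
  claw: [0, 0, 0, 0, 0, 0, 0, 0]

```text
t: 20.8
tool_pos: [570.0, -132.5, 261.6]
tool_rot: [-3.14, 0.0, 1.465]
wrist_force: [0.3, -0.0, -0.8]
finger_gap: 55.8
grasp_force: 15.0
```

Call:
arm_command:
  delta_rot:
    - [0, 0, 0]
    - [0, 0, 0]
    - [0, 0, 0]
    - [0, 0, 0]
  translation:
    - [-0.29, 0.24, 0]
    - [-0.14, 0.11, 0]
    - [0, 0, 0]
    - [0, 0, 0]
  claw: [0, 0, 0, 0]

```text
t: 21.3
tool_pos: [587.5, -157.1, 262.6]
tool_rot: [-3.14, -0.001, 1.467]
wrist_force: [-0.2, 0.5, -0.8]
finger_gap: 55.6
grasp_force: 15.0
```

```bash
python3 - <<'E'
from h import *
go(588.5,-157.8,197); look("w9",588,-158)
E
```

```text
at [ 587.5 -157.1  262.6] [-179.9   -0.    84.1] gap 55.6 F [-0.2  0.5 -0.8] t 21.3
turn -0.0 shift -0.01 0.018 1.093
expect px 257.42868591466686 212.4979529334415 px/mm 1.219901869123
```

View pics/w9.png

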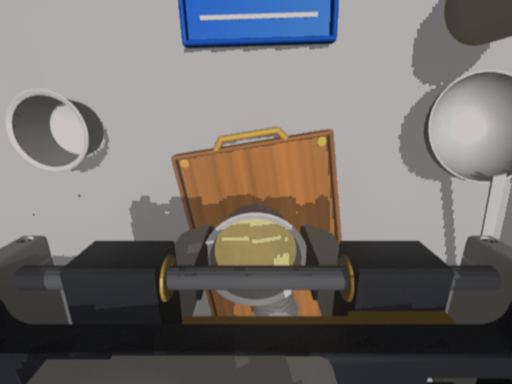

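The full cup is level over the wooden tray at (257,255), with the shaker beyond it. I'll lower it gently.

Call:
arm_command:
  delta_rot:
    - [0, 0, 0]
    - [0, 0, 0]
    - [0, 0, 0]
    - [0, 0, 0]
    - [0, 0, 0]
    - [0, 0, 0]
    - [0, 0, 0]
    - [0, 0, 0]
  translation:
    - [0, 0, 0.25]
    - [0, 0, 0.3]
    - [0, 0, 0.25]
    - [0, 0, 0.15]
    - [0, 0, 0.1]
    - [0, 0, 0.04]
    - [0, 0, 0]
    - [0, 0, 0]
  claw: [0, 0, 0, 0, 0, 0, 0, 0]

```text
t: 22.35
tool_pos: [588.3, -158.3, 198.2]
tool_rot: [3.141, 0.0, 1.466]
wrist_force: [-0.6, -0.7, -1.2]
finger_gap: 55.7
grasp_force: 15.0
```

Call:
arm_command:
  delta_rot:
    - [0, 0, 0]
    - [0, 0, 0]
    - [0, 0, 0]
    - [0, 0, 0]
    - [0, 0, 0]
    - [0, 0, 0]
    - [0, 0, 0]
    - [0, 0, 0]
  translation:
    - [0, 0, 0]
    - [0, 0, 0]
    - [0, 0, 0]
    - [0, 0, 0]
    - [0, 0, -0.3]
    - [0, 0, -0.5]
    - [0, 0, -0.5]
    - [0, 0, -0.5]
  claw: [80, 80, 80, 80, 80, 80, 100, 100]

```text
t: 23.35
tool_pos: [588.1, -158.3, 308.1]
tool_rot: [3.14, 0.0, 1.466]
wrist_force: [0.3, 1.0, -0.4]
finger_gap: 88.2
grasp_force: 0.0
```

```bash
python3 - <<'E'
from h import *
go(435.9,-76.6,305)
E
```

```text
at [ 588.1 -158.3  308.1] [179.9   0.   84. ] gap 88.2 F [ 0.3  1.  -0.4] t 23.35
turn -0.0 shift 1.088 -2.665 0.051
```

Call:
arm_command:
  delta_rot:
    - [0, 0, 0]
    - [0, 0, 0]
    - [0, 0, 0]
    - [0, 0, 0]
    - [0, 0, 0]
    - [0, 0, 0]
  translation:
    - [0.2, -0.5, 0]
    - [0.3, -0.7, 0]
    - [0.3, -0.7, 0]
    - [0.2, -0.5, 0]
    - [0.09, -0.26, 0.05]
    - [0, 0, 0]
  claw: [100, 100, 100, 100, 100, 100]

```text
t: 24.1
tool_pos: [435.4, -76.0, 303.7]
tool_rot: [3.141, -0.0, 1.467]
wrist_force: [-0.7, -0.4, 0.2]
finger_gap: 91.6
grasp_force: 0.0
```

```bash
python3 - <<'E'
from h import *
go(435.9,-76.6,190.5); look("w10",435.9,-76.6)
E
```

```text
at [435.4 -76.  303.7] [180.  -0.  84.] gap 91.6 F [-0.7 -0.4  0.2] t 24.1
turn -0.0 shift -0.008 0.009 1.886
expect px 256.65884192307965 196.08012910501617 px/mm 1.037295334547905
```

View pics/w10.png

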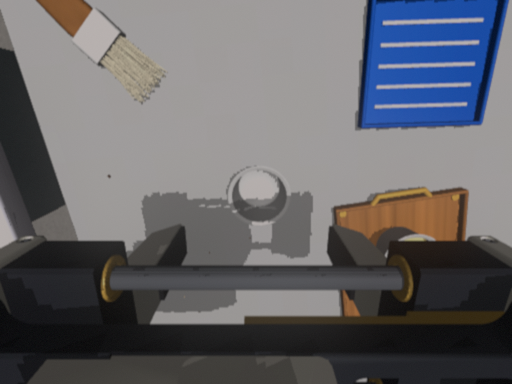

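The lip of empty cup 1 is at (259,195), as expected. I'll grip it.

Call:
arm_command:
  delta_rot:
    - [0, 0, 0]
    - [0, 0, 0]
    - [0, 0, 0]
    - [0, 0, 0]
    - [0, 0, 0]
    - [0, 0, 0]
    - [0, 0, 0]
    - [0, 0, 0]
  translation:
    - [0, 0.04, 0.55]
    - [0, 0, 0.55]
    - [0, 0, 0.45]
    - [0, 0, 0.25]
    - [0, 0, 0.08]
    - [0, 0, 0]
    - [0, 0, 0]
    - [0, 0, 0]
  claw: [85, 85, 85, 85, 85, 0, 0, 0]

```text
t: 25.15
tool_pos: [438.8, -76.7, 190.6]
tool_rot: [3.14, -0.0, 1.466]
wrist_force: [-0.9, 0.1, 3.5]
finger_gap: 53.7
grasp_force: 15.0
```

Call:
arm_command:
  delta_rot:
    - [0, 0, 0]
    - [0, 0, 0]
    - [0, 0, 0]
    - [0, 0, 0]
    - [0, 0, 0]
  translation:
    - [0, 0, 0]
    - [0, 0, 0]
    - [0, 0, -0.4]
    - [0, 0, -0.5]
    - [0, 0, -0.2]
  claw: [0, 0, 0, 0, 0]

```text
t: 25.78
tool_pos: [439.1, -76.7, 257.3]
tool_rot: [3.139, -0.0, 1.466]
wrist_force: [0.2, 0.9, -1.0]
finger_gap: 54.2
grasp_force: 15.0
```

```bash
python3 - <<'E'
from h import *
go(604.7,26,196)
E
```

```text
at [439.1 -76.7 257.3] [179.8  -0.   84. ] gap 54.2 F [ 0.2  0.9 -1. ] t 25.77
turn -0.0 shift 1.992 2.566 1.022
```

Call:
arm_command:
  delta_rot:
    - [0, 0, 0]
    - [0, 0, 0]
    - [0, 0, 0]
    - [0, 0, 0]
    - [0, 0, 0]
    - [0, 0, 0]
    - [0, 0, 0]
    - [0, 0, 0]
  translation:
    - [0.2, 0.25, 0]
    - [0.35, 0.45, 0]
    - [0.45, 0.6, 0]
    - [0.45, 0.6, 0]
    - [0.35, 0.45, 0]
    - [0.19, 0.22, 0]
    - [0, 0, 0]
    - [0, 0, 0]
  claw: [0, 0, 0, 0, 0, 0, 0, 0]

```text
t: 26.78
tool_pos: [603.7, 25.8, 254.6]
tool_rot: [-3.139, 0.001, 1.466]
wrist_force: [-0.2, 0.6, -1.0]
finger_gap: 54.2
grasp_force: 15.0
```

```bash
python3 - <<'E'
from h import *
go(604.7,26,196); look("w11",604.7,26)
E
```

```text
at [603.7  25.8 254.6] [-179.9    0.    84. ] gap 54.2 F [-0.2  0.6 -1. ] t 26.77
turn -0.0 shift 0.005 0.017 0.977
expect px 258.2284746134616 214.52386713290164 px/mm 1.2657642686751902
```

View pics/w11.png

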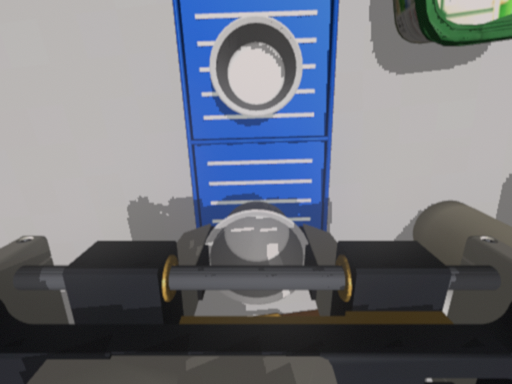

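The cup is over the near bay and cup 2 is well placed in the other. The squeeze bottle is close, at (440,230), so I'll check its clearance first.

```bash
python3 - <<'E'
from h import *
im=cv2.imread("pics/top0.png"); cv2.imwrite("pics/b.png",cv2.resize(im[85:150,260:325],None,fx=8,fy=8,interpolation=cv2.INTER_CUBIC))
E
```

```text
(no output)
```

View pics/b.png

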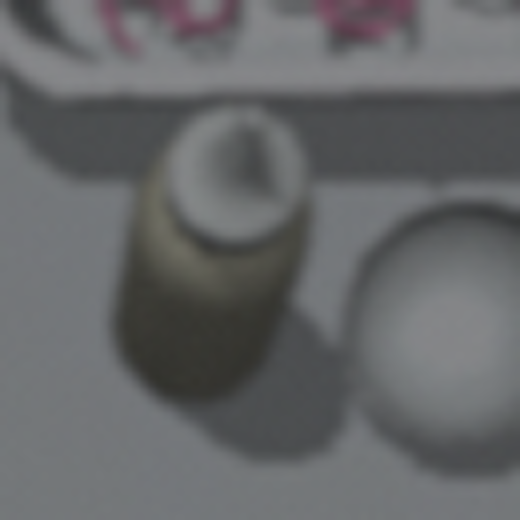

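The bottle's near edge, at (190,403) in the crop, works out to x ≈ 738 mm. The gripper body reaches about 700 mm, so it is clear. I'll lower and release.

Call:
arm_command:
  delta_rot:
    - [0, 0, 0]
    - [0, 0, 0]
    - [0, 0, 0]
    - [0, 0, 0]
    - [0, 0, 0]
    - [0, 0, 0]
    - [0, 0, 0]
    - [0, 0, 0]
  translation:
    - [0, 0, 0.35]
    - [0, 0, 0.3]
    - [0, 0, 0.2]
    - [0, 0, 0.1]
    - [0, 0, 0.03]
    - [0, 0, 0]
    - [0, 0, 0]
    - [0, 0, 0]
  claw: [0, 0, 0, 0, 0, 0, 80, 80]

```text
t: 27.82
tool_pos: [604.6, 26.0, 197.6]
tool_rot: [3.141, -0.0, 1.466]
wrist_force: [0.7, -0.4, -0.1]
finger_gap: 69.5
grasp_force: 0.0
```

Call:
arm_command:
  delta_rot:
    - [0, 0, 0]
    - [0, 0, 0]
    - [0, 0, 0]
    - [0, 0, 0]
    - [0, 0, 0]
    - [0, 0, 0]
    - [0, 0, 0]
    - [0, 0, 0]
  translation:
    - [0, 0, 0]
    - [0, 0, 0]
    - [0, 0, -0.3]
    - [0, 0, -0.5]
    - [0, 0, -0.6]
    - [0, 0, -0.6]
    - [0.1, -0.9, 0]
    - [0.1, -0.9, 0]
  claw: [80, 80, 80, 80, 80, 80, 80, 80]

```text
t: 28.82
tool_pos: [497.5, 49.3, 318.9]
tool_rot: [3.139, -0.001, 1.465]
wrist_force: [0.5, 0.4, 0.1]
finger_gap: 73.4
grasp_force: 0.0
```

Call:
arm_command:
  delta_rot:
    - [0, 0, 0]
    - [0, 0, 0]
    - [0, 0, 0]
  translation:
    - [0.1, -0.9, 0]
    - [0, 0, 0]
    - [0, 0, 0]
  claw: [80, 80, 80]

```text
t: 29.2
tool_pos: [445.9, 60.9, 318.5]
tool_rot: [3.139, -0.001, 1.466]
wrist_force: [-0.4, 1.2, 0.5]
finger_gap: 73.7
grasp_force: 0.0
```

```bash
python3 - <<'E'
from h import *
go(600,0,300)
im=cams.get_image("top"); cv2.imwrite("pics/t12.png",cv2.resize(im[95:235,95:415],None,fx=2.5,fy=2.5,interpolation=cv2.INTER_CUBIC))
E
```

```text
at [445.9  60.9 318.5] [ 1.798e+02 -1.000e-01  8.400e+01] gap 73.7 F [-0.4  1.2  0.5] t 29.2
turn -0.0 shift -0.74 2.66 0.309
```

View pics/t12.png

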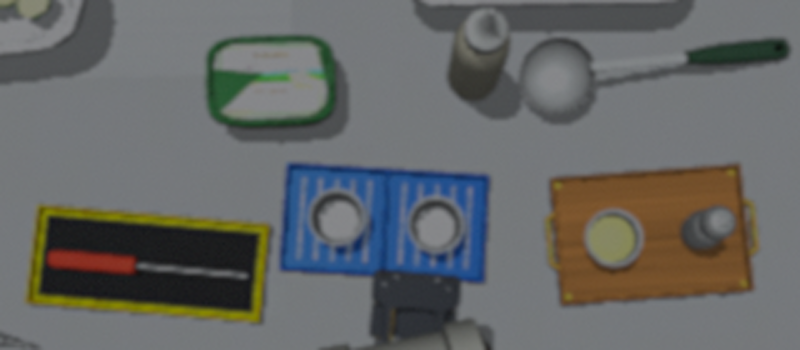

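All five things are in place: cups at (340,218), (437,225) and (612,240), the shaker at (708,230), and the probe from (47,259) to (247,275). I'll check the probe's offset along its tray before handing in.

```bash
python3 - <<'E'
from h import *
c=cams.get_calibration("top"); a=ray(c,(113.8,198.6),22); b=ray(c,(193.8,205),16); m=(a+b)[:2]/2; y=np.radians(-5.8)
d=m-[568.3,336]; print(np.linalg.norm(a-b),"x",d@[np.cos(y),np.sin(y)],"y",d@[-np.sin(y),np.cos(y)])
E
```

```text
213.039927251124 x -4.872410581569753 y -2.1687339695130716
```

```bash
python3 -c "
from station import job
print(job.close_job())"
```

```text
the job is handed in; nothing more can be done
None
```

The job is handed in after about 29 s of robot time, and no verdict came back: the last top view shows an empty cup in each rack bay, the full cup and shaker standing on the wooden tray, the probe flat in the yellow tray (about 2 mm off centre lengthwise), and the bottle and tub where they were.

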